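# Snap the paste tub's lid shut all round

### The job

The blue lid has only been laid on the white wheel-paste tub and its rim still stands proud. Press the rim down with the fingertips, section by section all the way round, until all four sections have clicked home. Don't pick the tub up, tip it or shove it along, and leave the other things on the shelf where they are.

Things in the scene. Friction and masses are not known exactly. Their poses are not given: they have to be found in the camera images.
- tub: loose white tub of wheel paste (0.65 to 0.95 kg with contents) with an orange label band, a hanging wire bail and a dark blue snap-fit lid. Base 128 mm across, lid 154 mm across, 113 mm high with the rim proud. Origin: centre of its underside, z up; it may be turned any way. Round the lid runs a flat rim 15 mm wide, cut by four narrow slots into quarter sections A, B, C, D centred on the tub's own +x, +y, -x, -y.
- lid_panel (a point): centre of the lid's middle panel, on the tub's axis: a fixed sunk disc 121 mm across, its top 101 mm above the shelf, lower than the rim all round it (the rim reaches from 62 to 77 mm from the axis).
- rim_a (a joint): how far rim section A of the lid is pressed down: 0 = proud (start), 0.006 m = home on its stop. It moves only straight up and down, wherever on it one presses. It resists with about 9 N at first, then gives way more easily; past about 0.0035 m it snaps down by itself and stays; let go before that, it springs back up.
- rim_a_top (a point): middle of the top face of rim section A (moves down with it): on the tub's +x side, 69.5 mm from the tub's axis; 113 mm above the shelf while proud, 107 mm when home. It lies on the patch of five thin pale thumb ribs.
- rim_b (a joint): how far rim section B of the lid is pressed down: 0 = proud (start), 0.006 m = home on its stop. It moves only straight up and down, wherever on it one presses. It resists with about 9 N at first, then gives way more easily; past about 0.0035 m it snaps down by itself and stays; let go before that, it springs back up.
- rim_b_top (a point): middle of the top face of rim section B (moves down with it): on the tub's +y side, 69.5 mm from the tub's axis; 113 mm above the shelf while proud, 107 mm when home. It lies on the patch of five thin pale thumb ribs.
- rim_c (a joint): how far rim section C of the lid is pressed down: 0 = proud (start), 0.006 m = home on its stop. It moves only straight up and down, wherever on it one presses. It resists with about 9 N at first, then gives way more easily; past about 0.0035 m it snaps down by itself and stays; let go before that, it springs back up.
- rim_c_top (a point): middle of the top face of rim section C (moves down with it): on the tub's -x side, 69.5 mm from the tub's axis; 113 mm above the shelf while proud, 107 mm when home. It lies on the patch of five thin pale thumb ribs.
- rim_d (a joint): how far rim section D of the lid is pressed down: 0 = proud (start), 0.006 m = home on its stop. It moves only straight up and down, wherever on it one presses. It resists with about 9 N at first, then gives way more easily; past about 0.0035 m it snaps down by itself and stays; let go before that, it springs back up.
- rim_d_top (a point): middle of the top face of rim section D (moves down with it): on the tub's -y side, 69.5 mm from the tub's axis; 113 mm above the shelf while proud, 107 mm when home. It lies on the patch of five thin pale thumb ribs.
- key_box: brushed nickel latch box for spare keys, shut, 77 x 112 x 48 mm, loose. A bystander. Origin: centre of its underside.
- flask: turquoise glass perfume flask with nickel cap, 30 x 54 mm, 88 mm high, standing loose. A bystander. Origin: centre of its underside.
- visor_clip: black plastic sun visor clip, 68 x 26 mm, 24 mm high, loose. A bystander. Origin: centre of its underside.
- extender1: steel tire valve extender lying flat, 46 mm long along its x, 11 mm hexagons, loose. A bystander. Origin: its underside, mid-length.
- extender2: a second steel tire valve extender, the same as extender1. A bystander.
- cedar: round cedar block freshener, 58 mm across, 22 mm high, lying flat and loose. A bystander. Origin: centre of its underside.

How it is judged:
By the outcome, as a careful person would: the job done as asked, in the order asked, and still so for the second after the job is handed in, with the robot touching nothing.
It also fails if it takes over 42 s, if anything falls off the work surface, if the arm or the gripper's body presses on something with over 40 N, if the wrist force passes 120 N, or if a joint passes its speed limit or range.

### The arm

A 6-joint arm with a two-finger parallel gripper is mounted at the origin on the work surface. World frame = base frame: x ahead of the robot, y to its left, z up, the work surface at z = 0. Lengths are in mm, angles in degrees, forces in N, time in s.
With the tool pointing down it reaches from about 300 to 850 mm from the base axis. Payload 4.2 kg.
Tool frame: the origin (TCP) lies on the centre line of the jaws, within the pads' length; the fingertips stand 14 mm ahead of it and the grasp point (between the pads) lies 5 mm behind it; z points along the fingers, y is the direction in which the jaws open and shut (so a half turn about z gives the same grasp; the last joint's range is limited). The gripper opens to 91 mm and grips with 3 to 60 N. Pads are 32 mm wide; open, the fingers measure 118 mm over their backs; the gripper's body (76 mm by 178 mm) begins 60 mm behind the grasp point.
Start: joints at [-77.578, 18.312, 89.639, -0, 72.044, -1.146], TCP at [134.893, -558.968, 227.976] pointing down, gripper open.
Joint ranges: [-177.97, 177.97], [-48.28, 115.42], [12.27, 149.76], [-77.06, 257.06], [2.81, 150.46], [-146.56, 146.56]. Speed limits (degrees/s): [147.25, 147.25, 180, 180, 180, 180].

### API

Orientations are given as [roll, pitch, yaw] about the fixed x, y, z axes, in that order (R = Rz(yaw) Ry(pitch) Rx(roll)).
In Python, from workcell import env gives the robot as it stands.
- The arm moves only by the tool play_rows, never from a script. Its argument "increments" is a list of rows, each a list of 5 numbers: the shift along the world's x, y, z in mm, then the turn about the world's z in degrees, then the closure, from 0 (fully open) to 1 (shut). In form: [[x, y, z, yaw, fingers], ...]. A call has 1 to 20 rows; each row shifts and turns the commanded pose from where the row before left it; what a row does not reach is not made up. A row lasts 1/8 s, in which the tool goes at most 62.5 mm and 10.7 degrees, less where a joint would pass 70% of its speed; a pose out of reach is approached as far as the arm can. A call is refused whole if a number of a shift passes 62.5 or a number of a turn 10.7, either way. A call with a gripper value outside its range is refused whole. The fingers move at their own pace and stop on an object; "newtons" is the grip in N (left out, the last holds). Time passes only in rows, so rows that do not move let the fingers close. It gives the time, the measured TCP pose, the force and the opening at its end, in the units of the state.
- env.state(): the state, without advancing time (a new reading comes with each control period).
- env.grab_frame(name): name is "scene" or "side" or "wrist"; returns the picture (420x560x3 uint8, red, green, blue); there is no depth.
- env.calibration(name): a dict with "fx", "fy", "cx", "cy" (pixels), "R" (3x3) and "t" (3): a world point X has camera coordinates R X + t; the wrist camera has in their place "hand_eye" (4x4, takes a point from camera to tool coordinates, whose origin is the TCP and whose axes are the flange's). Camera axes: x right, y down, z forward; pixel columns grow to the right and rows downward; lengths in mm; the calibration is good to about 2 mm. A picture is of the moment at which its call begins: read the wrist's pose just before it. calibration takes no time and is no camera call.
- env.job_done(): hands the job in, once; it reports no verdict.
The state is a dict: "time_s": time; "qpos": joint angles; "qvel": joint speeds; "effort": joint torques, N m; "ee_pos": TCP position; "ee_rot": TCP orientation; "force": force on the tool from outside, world axes, zero at the start; "torque": the same for the moment, N m; "gripper_width": finger opening in mm.
Only numpy, scipy, OpenCV 4.12 (cv2) and the standard library are available. Lean on these libraries where they do the work, as an engineer would, in place of code of your own. Each camera call takes 0.05 s, during which the arm holds its last target.

## Working session

There is one attempt and no reset: what is moved stays moved. The work goes in short steps, Python scripts to look and compute and a tool call to move; the robot and the scene stay as the last step left them, time stands still between calls to the robot, and variables do not carry over. Pictures are saved under pics/ and viewed, and the job is handed in when it is done.

Besides the shell and the picture viewer there is one more tool, called after "Emit:" in YAML: its name, and indented under it one key for each argument. play_rows: Moves the arm, as the interface text tells. Its arguments: {"type":"object","properties":{"increments":{"type":"array"},"newtons":{"type":"number"}},"required":["increments"]}

```bash
mkdir -p pics; ls; python3 - <<'E'
from workcell import env
import cv2
s=env.state();print(s['time_s'],s['ee_pos'],s['ee_rot'],s['gripper_width'],s['force'])
for n in ['scene','side','wrist']:
    cv2.imwrite(f'pics/{n}0.png',cv2.cvtColor(env.grab_frame(n),cv2.COLOR_RGB2BGR))
    print(n,env.calibration(n))
E
```

```text
pics
0.0 [ 134.80069124 -558.49666722  227.12518105] [-1.79900068e+02 -2.55907347e-03  1.35669234e+01] 91.3899791597323 [-0.49193781  0.68967059 -0.5106186 ]
scene {'fx': 402.1725559649168, 'fy': 402.1725559649168, 'cx': 281.2707873937423, 'cy': 202.01103254521132, 'R': array([[ 0.13515664,  0.99051858,  0.02460963],
       [ 0.57068547, -0.05751826, -0.81915184],
       [-0.80996961,  0.12475817, -0.57304854]]), 't': array([ -65.4474862 , -255.10999245, 1249.48604639])}
side {'fx': 418.4975226512716, 'fy': 418.4975226512716, 'cx': 275.0605359620118, 'cy': 215.9930741687883, 'R': array([[ 0.95799446, -0.28649372, -0.01295981],
       [-0.21271538, -0.67952842, -0.70213481],
       [ 0.19235065,  0.67539801, -0.71192609]]), 't': array([-539.88068815,  179.52094459,  766.56213707])}
wrist {'fx': 319.66519911329465, 'fy': 319.66519911329465, 'cx': 278.5163035590914, 'cy': 215.26573434513543, 'hand_eye': array([[-8.91942051e-04, -9.61822837e-01, -2.73671397e-01,
         7.67550954e+01],
       [ 9.99999599e-01, -8.79924341e-04, -1.66661066e-04,
         8.59398250e-01],
       [-8.05117042e-05, -2.73671436e-01,  9.61823237e-01,
        -1.56537458e+02],
       [ 0.00000000e+00,  0.00000000e+00,  0.00000000e+00,
         1.00000000e+00]])}
```

```bash
sleep 1
```

```text
(no output)
```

View pics/scene0.png

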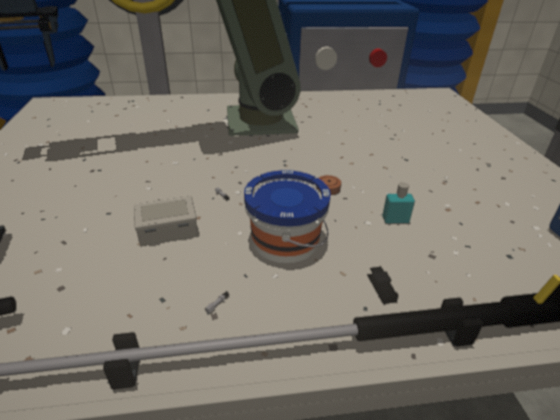

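View pics/side0.png

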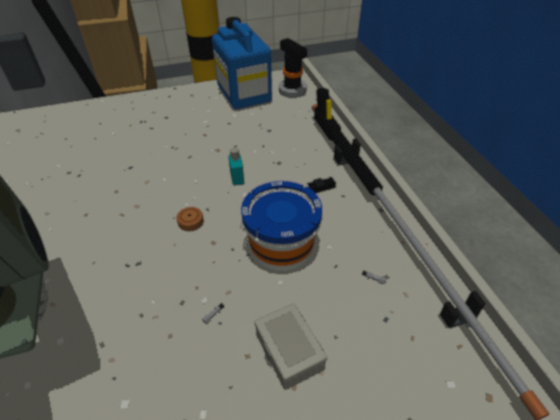

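View pics/wrist0.png

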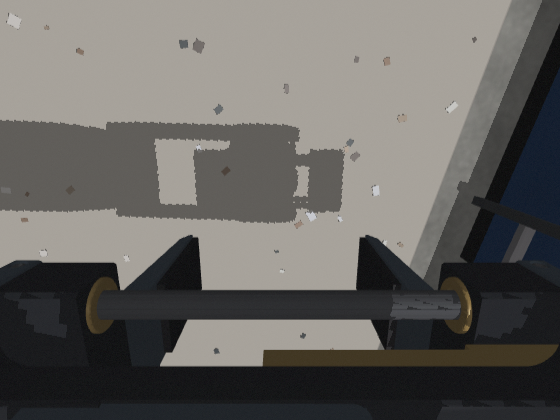

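The tub stands at about (287,205) in the scene view and (282,222) in the side view. The pale rib patches on the lid are small in both, so I'll enlarge it.

```bash
python3 - <<'E'
import cv2,numpy as np
a=cv2.imread('pics/scene0.png')[160:260,230:345];b=cv2.imread('pics/side0.png')[170:270,225:340]
cv2.imwrite('pics/z0.png',np.hstack([cv2.resize(i,(396,344),interpolation=cv2.INTER_CUBIC) for i in(a,b)]))
E
```

```text
(no output)
```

View pics/z0.png

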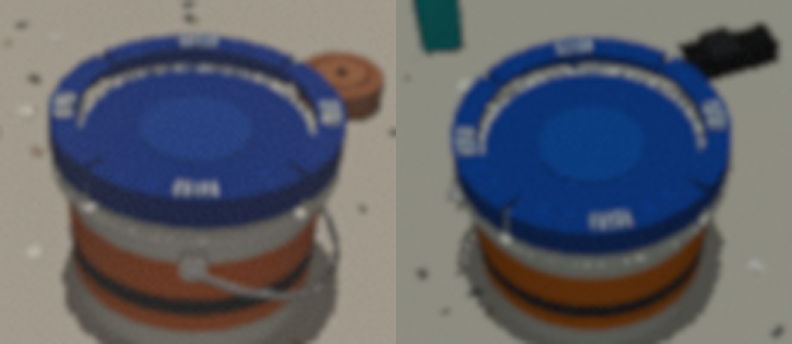

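```bash
cat >h.py <<'E'
import numpy as np
from workcell import env
def proj(n,X):
    c=env.calibration(n);p=np.asarray(X)@c['R'].T+c['t'];return np.c_[c['fx']*p[:,0]/p[:,2]+c['cx'],c['fy']*p[:,1]/p[:,2]+c['cy']]
def back(n,uv,z):
    c=env.calibration(n);uv=np.atleast_2d(uv).astype(float)
    d=np.c_[(uv[:,0]-c['cx'])/c['fx'],(uv[:,1]-c['cy'])/c['fy'],np.ones(len(uv))]@c['R'];o=-c['R'].T@c['t']
    return o+d*((z-o[2])/d[:,2])[:,None]
E
python3 - <<'E'
from h import *
k=115/396;k2=100/344
S=np.array([(196,188),(64,105),(199,41),(330,112)])*[k,k2]+[230,160]
D=np.array([(215,219),(69,140),(178,46),(318,114)])*[k,k2]+[225,170]
for n,P in(('scene',S),('side',D)):
    X=back(n,P,113)[:,:2];c=X.mean(0);v=X-c
    print(n,c,np.linalg.norm(v,axis=1),np.degrees(np.arctan2(v[:,1],v[:,0])))
for n,z,L in(('scene',0,{'box':(165,225),'ext1':(222,194),'ext2':(217,302),'clip':(383,288),'flask':(398,218),'cedar':(329,188)}),('side',0,{'box':(290,350),'ext1':(213,312),'ext2':(374,277),'clip':(321,186),'flask':(238,182),'cedar':(190,222)})):
    for o,u in L.items(): print(n,o,back(n,u,z)[0].round())
E
```

```text
scene [576.14489831  -4.47202079] [68.80012605 69.08836774 68.60096262 68.80494937] [ -9.00985546 -98.45629711 170.75155986  81.71233771]
side [575.72596255  -7.59994282] [68.94721439 69.37274981 68.58797261 68.89969921] [-98.6293162  170.97294969  80.97682021  -8.72969112]
scene box [ 504. -240.    0.]
scene ext1 [ 403. -124.    0.]
scene ext2 [ 717. -137.   -0.]
scene clip [718. 143.   0.]
scene flask [531. 243.   0.]
scene cedar [402. 124.   0.]
side box [ 520. -233.    0.]
side ext1 [ 409. -122.    0.]
side ext2 [ 723. -137.    0.]
side clip [722. 144.   0.]
side flask [535. 218.   0.]
side cedar [403. 119.   0.]
```

Emit:
play_rows:
  increments:
    - [27,30,0,-1.4,1]
    - [27,30,0,-1.4,1]
    - [27,30,0,-1.4,1]
    - [27,30,0,-1.4,1]
    - [27,30,0,-1.4,1]
    - [27,30,0,-1.4,1]
    - [27,30,0,-1.4,1]
    - [27,30,0,-1.4,1]
    - [27,30,0,-1.4,1]
    - [27,30,0,-1.4,1]
    - [27,30,0,-1.4,1]
    - [27,30,0,-1.4,1]
    - [27,30,0,-1.4,1]
    - [27,30,0,-1.4,1]
    - [27,30,0,-1.4,1]
    - [25,34,0,-1.4,1]
    - [0,0,-30,0,1]
    - [0,0,-30,0,1]
    - [0,0,-15,0,1]
    - [0,0,0,0,1]
  newtons: 20

```text
time_s: 2.65
ee_pos: [564.3, -75.0, 152.1]
ee_rot: [180.0, 0.1, -8.8]
force: [0.5, -0.7, 0.9]
gripper_width: 0.6
```

```bash
cat > look.py <<'E'
import sys,cv2,numpy as np
from workcell import env
a=env.grab_frame('scene')[120:270,200:370];b=env.grab_frame('side')[130:280,200:370]
cv2.imwrite(sys.argv[1],cv2.cvtColor(np.hstack([cv2.resize(i,(400,353),interpolation=cv2.INTER_CUBIC) for i in(a,b)]),cv2.COLOR_RGB2BGR))
s=env.state();print(s['ee_pos'],s['force'])
E
python3 look.py pics/a1.png
```

```text
[565.5646526  -75.21590314 153.89365582] [ 0.92398739 -1.00810129  0.03509542]
```

View pics/a1.png

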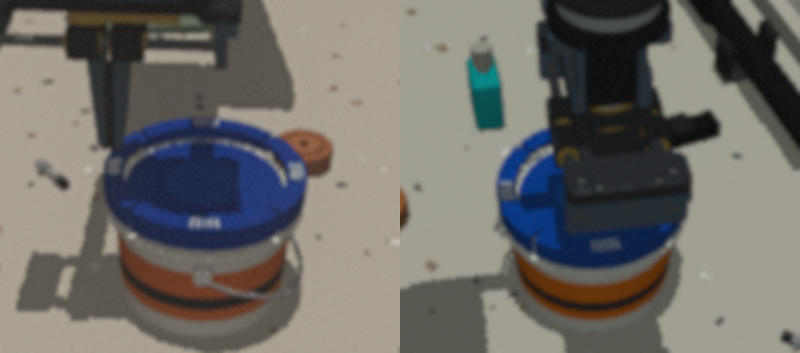

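The closed fingertips are above the left rib patch: tip at (107,145) and patch at (115,165) in the left half, which fits a 25 mm gap.

Emit:
play_rows:
  increments:
    - [0,0,-12,0,1]
    - [0,0,-8,0,1]
    - [0,0,-3,0,1]
    - [0,0,-1.5,0,1]
    - [0,0,-1.5,0,1]
    - [0,0,-1,0,1]
    - [0,0,0,0,1]

```text
time_s: 3.62
ee_pos: [565.1, -75.1, 127.3]
ee_rot: [180.0, -0.1, -8.8]
force: [-2.2, 0.2, 6.2]
gripper_width: 0.3
```

In contact at 6 N.

Emit:
play_rows:
  increments:
    - [0,0,-1,0,1]
    - [0,0,-1,0,1]
    - [0,0,-1,0,1]
    - [0,0,-1,0,1]
    - [0,0,0,0,1]

```text
time_s: 4.25
ee_pos: [564.8, -74.9, 121.7]
ee_rot: [180.0, 0.0, -8.8]
force: [1.0, 0.9, 0.1]
gripper_width: 0.1
```

Emit:
play_rows:
  increments:
    - [0,0,-1,0,1]
    - [0,0,-1,0,1]
    - [0,0,0,0,1]

```text
time_s: 4.62
ee_pos: [565.0, -75.0, 120.7]
ee_rot: [180.0, -0.0, -8.8]
force: [-1.6, -0.8, 5.8]
gripper_width: 0.5
```

The force at z≈120.7 shows the section resting on its stop, so it's home. Next section, at −9°.

Emit:
play_rows:
  increments:
    - [0,0,12,0,1]
    - [0,0,18,0,1]
    - [20,15,0,0,1]
    - [30,22,0,0,1]
    - [20,14,0,0,1]
    - [10,7,0,0,1]
    - [0,0,-10,0,1]
    - [0,0,-9,0,1]
    - [0,0,-3,0,1]
    - [0,0,-2,0,1]
    - [0,0,0,0,1]

```text
time_s: 6.0
ee_pos: [643.6, -17.5, 127.1]
ee_rot: [180.0, 0.1, -8.9]
force: [-4.9, -0.8, 6.5]
gripper_width: 0.4
```

Emit:
play_rows:
  increments:
    - [0,0,-1,0,1]
    - [0,0,-1,0,1]
    - [0,0,-1,0,1]
    - [0,0,-1,0,1]
    - [0,0,0,0,1]

```text
time_s: 6.62
ee_pos: [644.7, -17.2, 121.7]
ee_rot: [180.0, 0.0, -8.9]
force: [-0.6, 0.1, -0.4]
gripper_width: 0.4
```

Emit:
play_rows:
  increments:
    - [0,0,-1,0,1]
    - [0,0,-1,0,1]
    - [0,0,0,0,1]

```text
time_s: 7.0
ee_pos: [645.0, -17.1, 120.8]
ee_rot: [180.0, -0.0, -8.8]
force: [-1.8, -0.9, 5.0]
gripper_width: 0.3
```

Emit:
play_rows:
  increments:
    - [0,0,12,0,1]
    - [0,0,18,0,1]
    - [-15,20,0,0,1]
    - [-22,30,0,0,1]
    - [-14,20,0,0,1]
    - [-7,10,0,0,1]
    - [0,0,-10,0,1]
    - [0,0,-9,0,1]
    - [0,0,0,0,1]
    - [0,0,-3,0,1]
    - [0,0,-2,0,1]
    - [0,0,0,0,1]

```text
time_s: 8.5
ee_pos: [587.4, 62.6, 127.2]
ee_rot: [180.0, -0.1, -8.8]
force: [-0.6, -1.1, 6.8]
gripper_width: 0.4
```

Emit:
play_rows:
  increments:
    - [0,0,-1,0,1]
    - [0,0,-1,0,1]
    - [0,0,-1,0,1]
    - [0,0,-1,0,1]
    - [0,0,0,0,1]

```text
time_s: 9.12
ee_pos: [586.8, 63.0, 121.6]
ee_rot: [180.0, 0.0, -8.8]
force: [0.7, 0.2, -0.0]
gripper_width: 0.7
```

Emit:
play_rows:
  increments:
    - [0,0,-1,0,1]
    - [0,0,-1,0,1]
    - [0,0,0,0,1]

```text
time_s: 9.5
ee_pos: [587.0, 63.1, 120.8]
ee_rot: [-180.0, -0.0, -8.8]
force: [-1.5, -0.7, 6.0]
gripper_width: 0.5
```

Last section, at (507, 5).

Emit:
play_rows:
  increments:
    - [0,0,12,0,1]
    - [0,0,18,0,1]
    - [-20,-15,0,0,1]
    - [-30,-22,0,0,1]
    - [-20,-14,0,0,1]
    - [-10,-7,0,0,1]
    - [0,0,-10,0,1]
    - [0,0,-9,0,1]
    - [0,0,0,0,1]
    - [0,0,-3,0,1]
    - [0,0,-2,0,1]
    - [0,0,0,0,1]

```text
time_s: 11.0
ee_pos: [507.4, 5.3, 127.1]
ee_rot: [-180.0, -0.1, -8.8]
force: [-1.7, 0.2, 7.5]
gripper_width: 0.3
```

Emit:
play_rows:
  increments:
    - [0,0,-1,0,1]
    - [0,0,-1,0,1]
    - [0,0,-1,0,1]
    - [0,0,-1,0,1]
    - [0,0,0,0,1]

```text
time_s: 11.62
ee_pos: [506.8, 5.0, 121.6]
ee_rot: [180.0, 0.0, -8.8]
force: [-0.1, 0.2, 0.4]
gripper_width: 0.3
```

Emit:
play_rows:
  increments:
    - [0,0,-1,0,1]
    - [0,0,-1,0,1]
    - [0,0,0,0,1]

```text
time_s: 12.0
ee_pos: [506.9, 5.1, 120.7]
ee_rot: [180.0, -0.0, -8.8]
force: [-2.1, -0.5, 5.7]
gripper_width: 0.3
```

Emit:
play_rows:
  increments:
    - [0,0,12,0,1]
    - [0,0,30,0,1]
    - [0,0,50,0,1]
    - [-20,-40,20,0,1]
    - [-20,-50,10,0,1]
    - [-20,-50,0,0,1]
    - [-10,-50,0,0,1]
    - [0,-50,0,0,1]
    - [0,-50,0,0,1]
    - [0,-20,0,0,1]
    - [0,0,0,0,1]

```text
time_s: 13.38
ee_pos: [436.8, -305.4, 241.9]
ee_rot: [-180.0, 0.0, -8.9]
force: [-1.2, 0.6, -0.3]
gripper_width: 0.4
```

```bash
python3 look.py pics/f1.png
```

```text
[ 436.84131791 -303.69201257  241.9846369 ] [-0.24940866  0.95628815 -0.23713745]
```

View pics/f1.png

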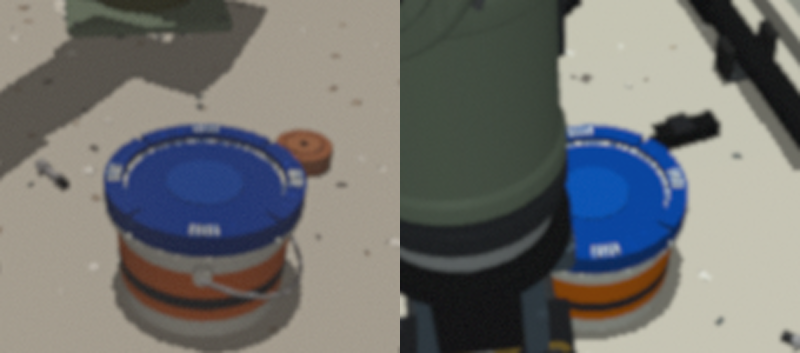

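All four rib patches in the scene view sit 6–7 enlarged pixels lower: left 165→172, near 222→229, right 171→177, far 122→128. That is consistent with about 6 mm. The tub's base and label are where they were.

```bash
python3 - <<'E'
from workcell import env
import cv2,numpy as np
f=cv2.cvtColor(env.grab_frame('scene'),cv2.COLOR_RGB2BGR)
cv2.imwrite('pics/f2.png',f)
a=cv2.imread('pics/scene0.png')
for n,(x,y) in {'box':(165,218),'ext1':(222,194),'ext2':(217,302),'clip':(383,285),'flask':(398,205),'base':(287,235)}.items():
    r=15 if n!='box' else 30
    t=cv2.matchTemplate(f[y-r-8:y+r+8,x-r-8:x+r+8],a[y-r:y+r,x-r:x+r],cv2.TM_CCOEFF_NORMED);m=cv2.minMaxLoc(t);print(n,m[1],np.array(m[3])-8)
E
python3 -c "
from workcell import env
print(env.job_done())"
```

```text
box 0.7905265092849731 [0 0]
ext1 0.6059843301773071 [1 1]
ext2 0.998578667640686 [0 0]
clip 0.9994001388549805 [0 0]
flask 0.9985358119010925 [0 0]
base 0.9280643463134766 [1 1]
the job is handed in; nothing more can be done
None
```

I pressed the four rim sections home one after another round the lid with the closed fingertips, then lifted clear and handed the job in at about 13.5 s.

- **Clicks:** each section resisted at the first touch (6–7.5 N), dropped to about 0 N as it snapped, and held at 5–6 N on its stop about 6 mm lower. In the last picture, all four rib patches sit lower by an amount consistent with 6 mm.
- **Other things on the shelf:** the key box, second extender, visor clip and flask matched the first picture with no shift. I checked the cedar block only by eye; it looked unmoved.
- **Less certain:** the checks on the first extender and the tub's base each showed a 1 px shift. For the extender the match was poor (0.61), probably because of the arm's shadow. For the tub the match was 0.93, and a move of 1–3 mm can't be ruled out, though it looked in place by eye. The arm partly hid the tub in the last side view.

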